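# Stop the copy-room scanner rocking with a levelling wedge

## Robot

A 6-joint arm with a two-finger parallel gripper is mounted at the origin on the work surface. World frame = base frame: x ahead of the robot, y to its left, z up, the work surface at z = 0. Lengths are in m, angles in rad, forces in N, time in s.
With the tool pointing down it reaches from about 0.375 to 0.9 m from the base axis. Payload 3.1 kg.
Tool frame: the origin (TCP) lies at the very end of the fingers, on their centre line; the grasp point (between the pads) lies 19 mm behind it; z points along the fingers, y is the direction in which the jaws open and shut (so a half turn about z gives the same grasp; the last joint's range is limited). The gripper opens to 87 mm and grips with 3 to 60 N. Pads are 19 mm wide; open, the fingers measure 117 mm over their backs; the gripper's body (75 mm by 190 mm) begins 51 mm behind the grasp point.
Start: joints at [-1.435, 0.527, 1.433, -0, 1.181, -0.178], TCP at [0.194, -0.594, 0.223] pointing down, gripper open.
Joint ranges: [-3.08, 3.08], [-0.75, 2.2], [0.22, 2.44], [-1.43, 4.57], [0, 2.65], [-2.85, 2.85]. Speed limits (rad/s): [2.79, 2.79, 3.14, 3.14, 3.14, 3.14].

## Interface

Orientations are given as a unit quaternion [w, x, y, z].
In Python, from cell import telemetry, imaging, ctrl gives the robot as it stands.
- The arm moves only by the shell command python3 -m inch 'ROWS'. ROWS is JSON, a list of rows, each an object with "twist": the turn, a rotation vector about the tool's x, y, z in rad, a list of three; "travel": the shift along the tool's x, y, z in m, a list of three; "gripper": the finger opening in m, from 0 to 0.087. In form: [{"twist": [wx, wy, wz], "travel": [tx, ty, tz], "gripper": gripper}, ...]. A call has 1 to 20 rows; each row shifts and turns the commanded pose from where the row before left it, along the tool's axes as they then stand; what a row does not reach is not made up. A row lasts 1/10 s, in which the tool goes at most 50 mm and 8.59 degrees, less where a joint would pass 70% of its speed; a pose out of reach is approached as far as the arm can. A call is refused whole if a number of a shift passes 0.05 or a number of a turn 0.15, either way. A call with a gripper value outside its range is refused whole. The fingers move at their own pace and stop on an object; the grip force is fixed at half the most. Time passes only in rows, so rows that do not move let the fingers close. It gives the time, the measured TCP pose, the force and the opening at its end, in the units of the state.
- telemetry.observe(): the state, without advancing time (a new reading comes with each control period).
- imaging.grab_frame(name): name is "scene" or "top" or "wrist"; returns the picture (480x640x3 uint8, red, green, blue); there is no depth.
- imaging.calibration(name): a dict with "intrinsics" (3x3 intrinsics, pixels), "distortion" ([k1, k2, p1, p2, k3] as OpenCV has them; the pictures are not rectified), "R" (3x3) and "t" (3): a world point X has camera coordinates R X + t. Camera axes: x right, y down, z forward; pixel columns grow to the right and rows downward; lengths in m; the calibration is good to about 2 mm. A picture is of the moment at which its call begins: read the wrist's pose just before it. calibration takes no time and is no camera call; for the wrist camera it gives the pose at the moment of the call.
- ctrl.sign_off(): hands the job in, once; it reports no verdict.
The state is a dict: "time_s": time; "joint_positions": joint angles; "joint_velocities": joint speeds; "tau": joint torques, N m; "tcp_pos": TCP position; "tool_rot": TCP orientation; "ft_force": force on the tool from outside, world axes, zero at the start; "moment": the same for the moment, N m; "opening": opening from 0.0 (shut) to 1.0 (fully open).
Only numpy, scipy, OpenCV 4.12 (cv2) and the standard library are available. Lean on these libraries where they do the work, as an engineer would, in place of code of your own. Each camera call takes 0.05 s, during which the arm holds its last target.

## Task

The flatbed scanner has lost a foot and rocks onto its near left corner, as seen from the robot. Put the stapler that lies in front of that corner into the desk tray, standing on its base, then push the orange wedge, thin end first, under the scanner's edge right beside the bare foot stud until the wedge jams tight and the scanner stands level on it. Let go of everything, and leave the other things on the counter where they are.

Things in the scene. Friction and masses are not known exactly. Their poses are not given: they have to be found in the camera images.
- scanner: Flatbed scanner, light grey, dark lid, 300 (x) x 440 (y) x 60 mm; level, its underside is 18 and its top 78 mm above the counter. Origin on the counter below the middle of its front edge (control strip, faces the robot); x to its back, y to its left; this frame never tilts. Left edge y = 220. Feet (radius 13) at x = 25 and 275, y = +-195; the front-left one is lost. It rocks but cannot slide.
- stud (a point): Lower end of the bare steel stud (radius 5 mm, 8 mm long, black seat of radius 11 mm above it) at the scanner's front-left corner, 25 mm behind the front edge and 25 mm in from the left edge. It tilts with the scanner about the line through the front-right and rear-left feet: at height 0, resting on the counter, at the start (scanner tilted 0.0475 rad), at height 10 mm when level, a hard stop.
- gap (a point): Point on the counter below the front edge, 50 mm to the right (-y of the scanner) of the stud: a good middle line for the wedge. Axes as the scanner's. The edge above it is 8 mm off the counter at the start and 18 mm when level. Only the scanner's weight (5 to 8 N there) holds it down; driving the wedge takes 5 to 12 N while it rises and clearly more once it is level.
- wedge: Orange hard-plastic levelling wedge, ribbed on top, 160 long x 45 wide, straight slope from 3 mm (thin end) to 29 mm (heel), 130 g, lying flat. Origin at the centre of its underside, x towards the thin end (x = +80 mm; heel -80), z up. It is 18 mm thick 92 mm from the thin end, so 65 to 70 mm stick out when the scanner is level. It holds itself by friction when let go.
- wedge_tip (a point): Middle of the wedge's thin end, at its underside (x = +80 mm of the wedge).
- stapler: Dark blue desk stapler, 150 long (x, nose at +x) x 38 x 60 mm high, 280 g, standing on its base in front of the scanner's front-left corner. Origin at the centre of its underside, z up. Base plate 38 mm wide, 10 mm high; the top arm, 26 mm wide and 144 mm long, spans heights 36 to 60 mm and is good to grip across.
- tray: Dark grey open desk tray, fixed, 280 (x) x 200 (y) x 45 mm high outside, walls 5 mm, floor 5 mm thick. Origin at the centre of its underside, z up.
- sticky_notes: Block of yellow and pink sticky notes, 76 x 76 x 28 mm, lying on the tray's floor around x = +85 mm of the tray, so that the tray's -x part (from its wall at x = -135 mm to about x = +35 mm) is free. Origin at the centre of its underside. To be left alone.
- hole_punch: Grey and black two-hole punch, 110 x 100 x 70 mm. Origin at the centre of its underside. To be left alone.
- tape_dispenser: Dark grey tape dispenser, 150 (x) x 62 x 97 mm high. Origin at the centre of its underside. To be left alone.
- pen_cup: Dark metal cup of pens, radius 38 mm, 98 mm high, pens up to 145 mm. It stands in front of the scanner, right of the place for the wedge. Origin at the centre of its underside. To be left alone.
- mug: White mug, radius 41 mm, 92 mm high, handle to its +y. Origin at the centre of its underside. To be left alone.
- calculator: Dark desk calculator, 120 x 75 x 18 mm. Origin at the centre of its underside. To be left alone.
Things that resemble listed ones, but are neither listed nor needed, are in the scene too. What is meant by the stapler is not white, and is the smaller of those in its own colour.

How it is judged:
By the outcome, as a careful person would: the job done as asked, in the order asked, and still so for the second after the job is handed in, with the robot touching nothing.
It also fails if it takes over 64 s, if anything falls off the work surface, if the arm or the gripper's body presses on something with over 40 N, if the wrist force passes 120 N, or if a joint passes its speed limit or range.

## Working session

There is one attempt and no reset: what is moved stays moved. The work goes in short steps, Python scripts to look and compute and a shell command to move; the robot and the scene stay as the last step left them, time stands still between calls to the robot, and variables do not carry over. Pictures are saved under pics/ and viewed, and the job is handed in when it is done.

```bash
mkdir -p pics; ls
cat > h.py <<'E'
import numpy as np,cv2
from cell import telemetry,imaging,ctrl
def snap(name,fn):
    c=imaging.calibration(name); im=imaging.grab_frame(name)
    cv2.imwrite('pics/'+fn,cv2.cvtColor(im,cv2.COLOR_RGB2BGR)); np.save('pics/'+fn+'.npy',np.array([c['intrinsics'],c['R']])); 
    import pickle; pickle.dump(c,open('pics/'+fn+'.pkl','wb'))
    return im,c
def ray(c,uv):
    K=np.array(c['intrinsics']);d=np.array(c['distortion'])
    p=cv2.undistortPoints(np.array(uv,float).reshape(-1,1,2),K,d).reshape(-1,2)
    R=np.array(c['R']);t=np.array(c['t']).ravel()
    D=np.c_[p,np.ones(len(p))]@R; return -R.T@t,D
def px2w(c,uv,z):
    o,D=ray(c,uv); z=np.broadcast_to(z,(len(D),)); s=(z-o[2])/D[:,2]; return o+s[:,None]*D
def w2px(c,X):
    R=np.array(c['R']);t=np.array(c['t'],float)
    return cv2.projectPoints(np.array(X,float).reshape(-1,1,3),cv2.Rodrigues(R)[0],t,np.array(c['intrinsics']),np.array(c['distortion']))[0].reshape(-1,2)
def load(fn):
    import pickle; return cv2.imread('pics/'+fn),pickle.load(open('pics/'+fn+'.pkl','rb'))
E
python3 - <<'E'
from h import *
for n in ['scene','top','wrist']:
    im,c=snap(n,n+'0.png'); print(n,px2w(c,[[320,240]],0),-np.array(c['R']).T@np.array(c['t']).ravel())
s=telemetry.observe();print(s)
E
```

```text
pics
scene [[ 0.40157631 -0.06455115  0.        ]] [1.0218993  0.66911498 0.85592335]
top [[ 0.44181306 -0.02835189  0.        ]] [ 0.3338145  -0.01566681  1.49409739]
wrist [[ 0.16884105 -0.60047889  0.        ]] [ 0.2584103  -0.57173206  0.38381405]
{'time_s': 0.15, 'joint_positions': array([-1.43451250e+00,  5.28256271e-01,  1.43358917e+00, -5.87570101e-06,
        1.18139922e+00, -1.78527317e-01]), 'joint_velocities': array([ 1.34940091e-03, -2.69989074e-03, -3.74170382e-03, -1.60368160e-04,
        8.67344578e-05,  4.94293091e-04]), 'tau': array([ 4.93446023e-04, -4.40431488e+01, -1.76842260e+01,  6.32840884e-02,
        5.52644441e-02, -1.07599292e-04]), 'tcp_pos': array([ 0.19345711, -0.59372579,  0.22180018]), 'tool_rot': array([-8.25874993e-04,  9.87636788e-01,  1.56757433e-01,  1.47289144e-05]), 'ft_force': array([ 0.3358197 , -0.62110946,  0.49922824]), 'moment': array([-0.03157037, -0.01749497,  0.0040017 ]), 'opening': 0.9999815251976436}
```

View pics/top0.png

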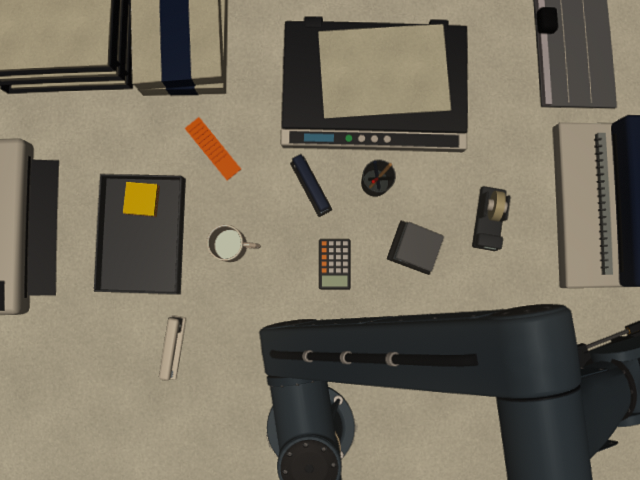

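View pics/scene0.png

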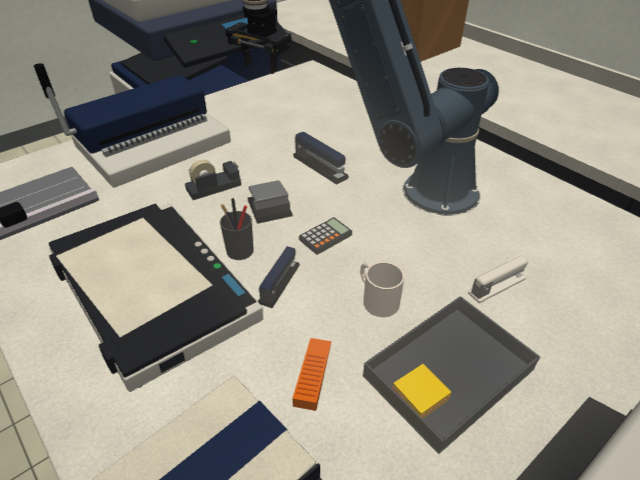

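View pics/wrist0.png

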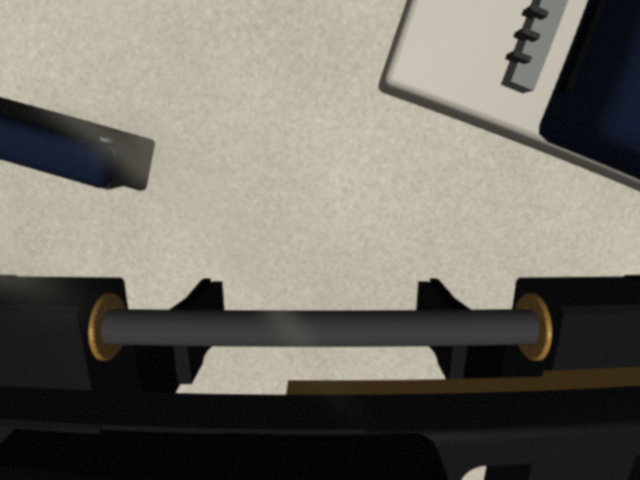

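Stapler candidates: a blue one at scene (278,276) / top (311,185), a second blue one at scene (320,155) that the arm hides in the top view, and a white one at scene (500,278) / top (172,348). I'll enlarge these and compare their sizes.

Run:
```python
from h import *
im,c=load('top0.png'); s,cs=load('scene0.png')
a=cv2.resize(im[140:230,270:410],(800,514),interpolation=cv2.INTER_CUBIC);cv2.imwrite('pics/c1.png',a)
b=cv2.resize(im[100:190,170:320],(800,480),interpolation=cv2.INTER_CUBIC);cv2.imwrite('pics/c2.png',b)
d=np.hstack([cv2.resize(s[235:315,240:320],(400,400),interpolation=cv2.INTER_CUBIC),cv2.resize(s[120:200,280:360],(400,400),interpolation=cv2.INTER_CUBIC)]);cv2.imwrite('pics/c3.png',d)
e=cv2.resize(im[160:310,80:280],(800,600),interpolation=cv2.INTER_CUBIC);cv2.imwrite('pics/c4.png',e)
```

```text
(no output)
```

View pics/c1.png

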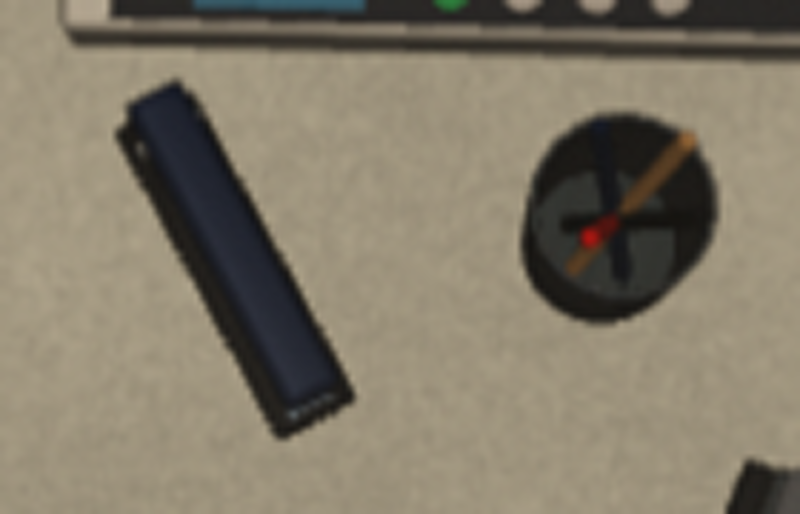

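View pics/c2.png

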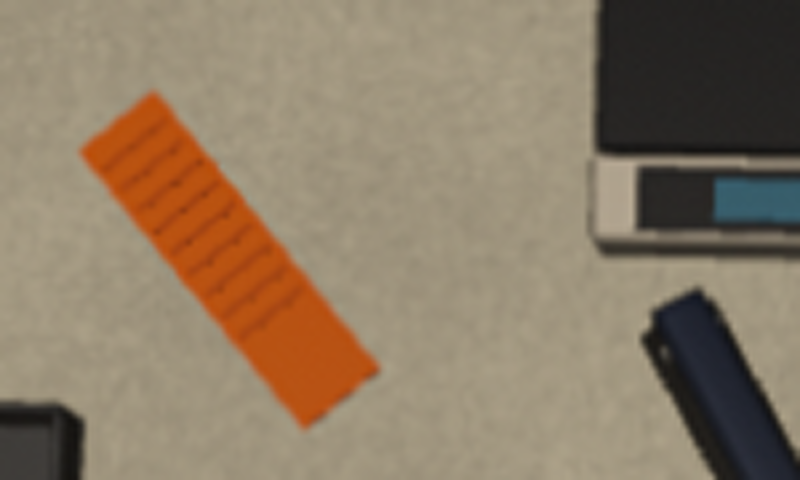

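View pics/c3.png

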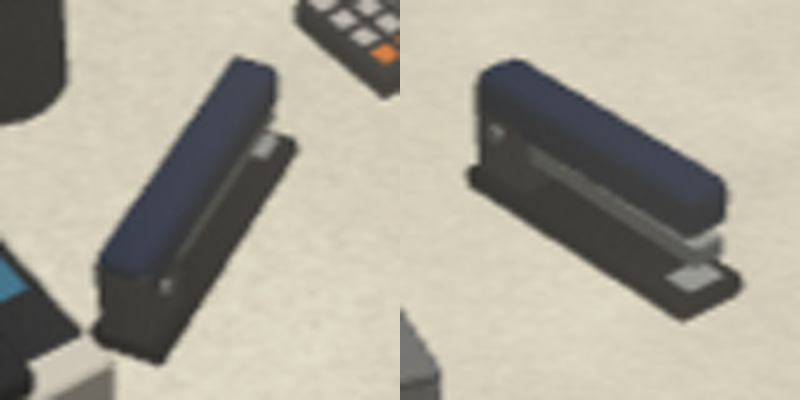

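View pics/c4.png

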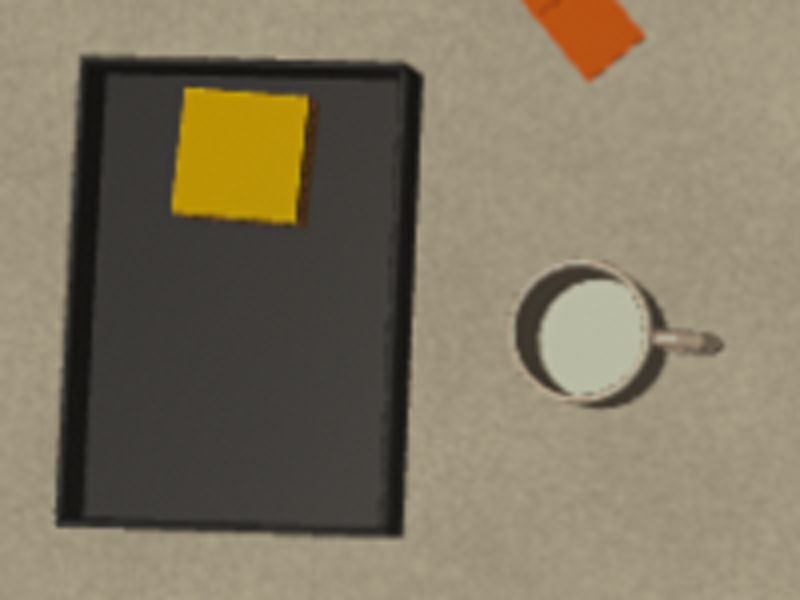

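```bash
cat > m.py <<'E'
from h import *
np.set_printoptions(precision=4,suppress=True)
im,c=load('top0.png'); s,cs=load('scene0.png')
C1=lambda p:np.array(p,float)*[140/800,90/514]+[270,140]
C2=lambda p:np.array(p,float)*[150/800,90/480]+[170,100]
C4=lambda p:np.array(p,float)*.25+[80,160]
def pr(n,P):
    P=np.array(P);print(n,P.tolist() if 0 else '\n',P, 'L',np.linalg.norm(np.diff(np.r_[P,P[:1]],axis=0),axis=1),'ctr',P.mean(0))
if __name__=='__main__':
    pr('stap arm top',px2w(c,C1([[130,105],[180,82],[338,380],[286,405]]),.06))
    pr('stap base nose corners z.01',px2w(c,C1([[280,438],[354,400],[120,130]]),.01))
    S=lambda p,o:np.array(p,float)/5+o
    pr('near stapler scene arm top ends',px2w(cs,S([[120,265],[258,68]],[240,235]),.06))
    pr('far stapler scene arm top ends',px2w(cs,S([[500-400,68],[708-400,190]],[280,120]),.06))
    pr('near base',px2w(cs,S([[160,362],[295,150]],[240,235]),.005))
    pr('far base',px2w(cs,S([[470-400,180],[685-400,320]],[280,120]),.005))
    pr('wedge',px2w(c,C2([[78,150],[153,92],[379,372],[307,430]]),[.029,.029,.002,.002]))
    pr('tray',px2w(c,C4([[82,57],[420,67],[402,535],[57,523]]),.045))
    pr('notes',px2w(c,C4([[184,87],[310,96],[298,223],[172,212]]),.033))
    pr('mug rim',px2w(c,C4([[582,330]]),.092))
    pr('cup',px2w(c,C1([[620,210]]),.098))
    pr('calc',px2w(c,[[319,239],[350,239],[351,289],[320,289]],.018))
E
python3 m.py
python3 - <<'E'
from h import *
im,c=load('top0.png')
cv2.imwrite('pics/c5.png',cv2.resize(im[100:160,275:315],(400,600),interpolation=cv2.INTER_CUBIC))
cv2.imwrite('pics/c6.png',cv2.resize(im[120:160,440:480],(400,400),interpolation=cv2.INTER_CUBIC))
s,c=load('scene0.png')
cv2.imwrite('pics/c7.png',cv2.resize(s[260:400,90:290],(800,560),interpolation=cv2.INTER_CUBIC))
E
```

```text
stap arm top 
 [[ 0.6287  0.0333  0.06  ]
 [ 0.6381  0.0129  0.06  ]
 [ 0.5148 -0.0499  0.06  ]
 [ 0.5048 -0.0288  0.06  ]] L [0.0225 0.1384 0.0234 0.1386] ctr [ 0.5716 -0.0081  0.06  ]
stap base nose corners z.01 
 [[ 0.4969 -0.0266  0.01  ]
 [ 0.5126 -0.0577  0.01  ]
 [ 0.6283  0.0393  0.01  ]] L [0.0349 0.1511 0.147 ] ctr [ 0.5459 -0.015   0.01  ]
near stapler scene arm top ends 
 [[ 0.6382  0.0285  0.06  ]
 [ 0.5157 -0.0327  0.06  ]] L [0.1369 0.1369] ctr [ 0.5769 -0.0021  0.06  ]
far stapler scene arm top ends 
 [[ 0.1705 -0.4367  0.06  ]
 [ 0.1644 -0.2485  0.06  ]] L [0.1883 0.1883] ctr [ 0.1675 -0.3426  0.06  ]
near base 
 [[ 0.632   0.0436  0.005 ]
 [ 0.5028 -0.0233  0.005 ]] L [0.1455 0.1455] ctr [0.5674 0.0102 0.005 ]
far base 
 [[ 0.2123 -0.4164  0.005 ]
 [ 0.2088 -0.2165  0.005 ]] L [0.1999 0.1999] ctr [ 0.2106 -0.3165  0.005 ]
wedge 
 [[0.7131 0.2943 0.029 ]
 [0.7393 0.2605 0.029 ]
 [0.6143 0.1607 0.002 ]
 [0.5881 0.1935 0.002 ]] L [0.0428 0.1622 0.0419 0.1628] ctr [0.6637 0.2272 0.0155]
tray 
 [[0.6014 0.4931 0.045 ]
 [0.5916 0.2884 0.045 ]
 [0.3171 0.2976 0.045 ]
 [0.325  0.5037 0.045 ]] L [0.2049 0.2747 0.2063 0.2766] ctr [0.4588 0.3957 0.045 ]
notes 
 [[0.5842 0.4339 0.033 ]
 [0.5774 0.357  0.033 ]
 [0.5014 0.3633 0.033 ]
 [0.5091 0.4398 0.033 ]] L [0.0771 0.0762 0.0769 0.0753] ctr [0.543  0.3985 0.033 ]
mug rim 
 [[0.4319 0.1853 0.092 ]] L [0.] ctr [0.4319 0.1853 0.092 ]
cup 
 [[ 0.5768 -0.1617  0.098 ]] L [0.] ctr [ 0.5768 -0.1617  0.098 ]
calc 
 [[ 0.4429 -0.0259  0.018 ]
 [ 0.4421 -0.0993  0.018 ]
 [ 0.3238 -0.0999  0.018 ]
 [ 0.3248 -0.0268  0.018 ]] L [0.0735 0.1182 0.0731 0.1181] ctr [ 0.3834 -0.063   0.018 ]
```

View pics/c5.png

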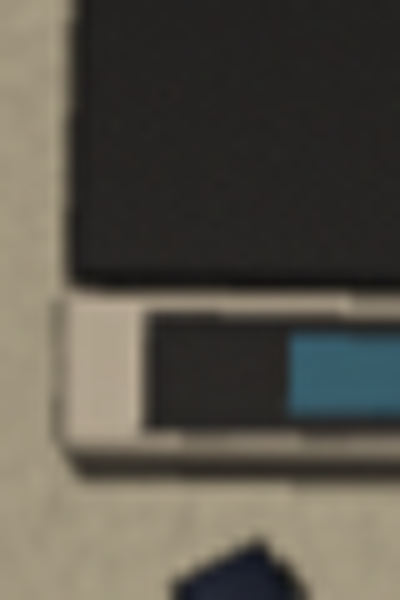

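View pics/c6.png

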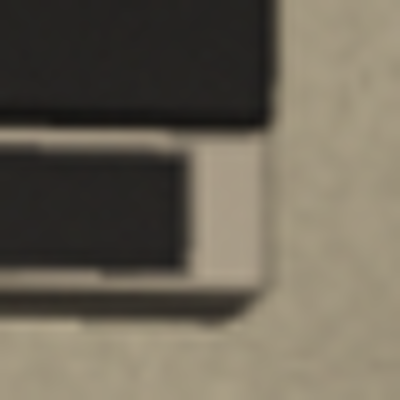

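View pics/c7.png

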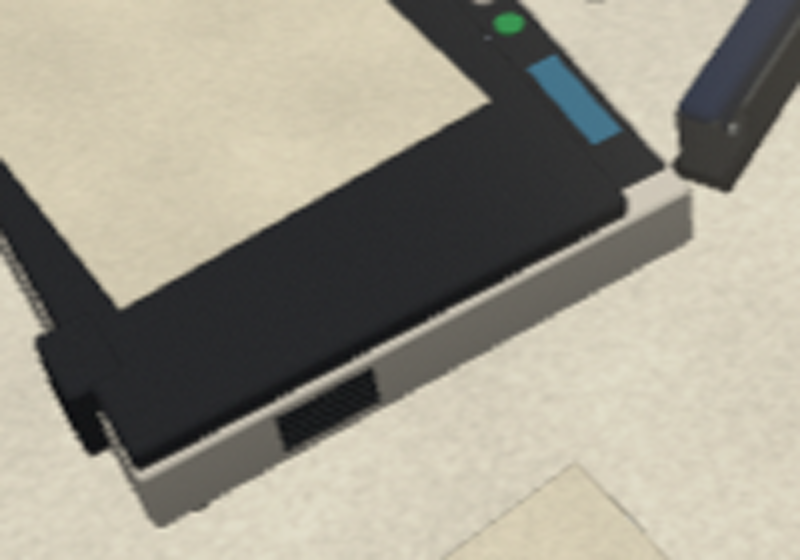

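Run:
```python
from m import *
t=px2w(c,[[281.8,144.3],[466.5,149.0]],[.067,.078]);b=px2w(c,[[282.6,147.5],[463.5,151.8]],[.007,.018])
print(t,b,np.linalg.norm(np.diff(t,axis=0)),np.linalg.norm(np.diff(b,axis=0)))
bs=px2w(cs,[[90+692/4,260+236/4],[90+160/4,260+525/4]],[.007,.018]);print('scene bottom left edge front,back',bs,np.diff(bs,axis=0))
for P in (t,b):
    d=P[0]-P[1];yaw=np.arctan2(-d[0],d[1]);print('yaw',yaw)
# fit wedge by scene too
cv2.imwrite('pics/c8.png',cv2.resize(s[330:420,270:350],(700,787),interpolation=cv2.INTER_CUBIC)[:600])
cv2.imwrite('pics/c8.png',cv2.resize(s[330:420,270:350],(530,596),interpolation=cv2.INTER_CUBIC))
```

```text
[[ 0.6609  0.0583  0.067 ]
 [ 0.6446 -0.3713  0.078 ]] [[ 0.6667  0.0595  0.007 ]
 [ 0.6509 -0.3787  0.018 ]] 0.43010227959383174 0.43867051142387053
scene bottom left edge front,back [[0.6672 0.0592 0.007 ]
 [0.9642 0.0488 0.018 ]] [[ 0.297  -0.0103  0.011 ]]
yaw -0.03791072231687131
yaw -0.036199673492888995
```

View pics/c8.png

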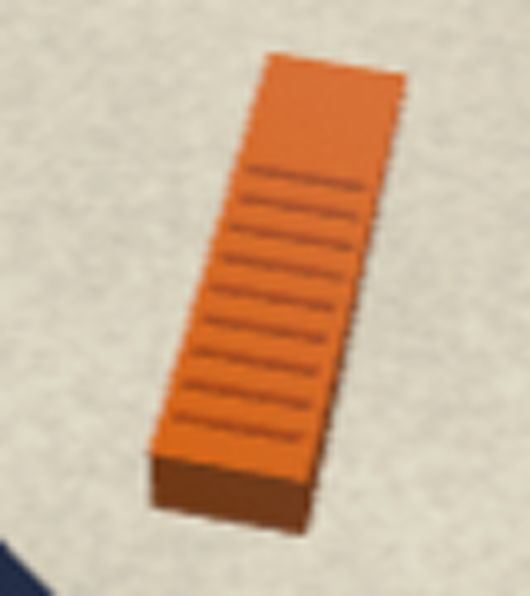

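Measurements so far:

| Item | Result |
|---|---|
| Blue stapler at top (311,185) | about 147 mm long, directly in front of the scanner's near-left corner, smaller of the two blue ones |
| Blue stapler at scene (320,155) | about 200 mm long |
| White stapler at top (172,348) | ruled out by colour |
| Stapler centre | (0.572,-0.008), nose towards the robot |
| Wedge | smooth thin end towards the robot, heel at the far end |
| Scanner front-left corner | (0.667,0.0595), yaw -0.036, confirmed by both cameras |

So the first one is the stapler to move.

```bash
cat >> h.py <<'E'
from scipy.spatial.transform import Rotation as Ro
def go(x,y,z,th=None,show=True):
    s=telemetry.observe(); q=s['tool_rot']; R=Ro.from_quat([q[1],q[2],q[3],q[0]])
    M=R.as_matrix(); cur=np.arctan2(M[1,0],M[0,0])
    d=M.T@(np.array([x,y,z])-s['tcp_pos'])
    print('t',round(s['time_s'],2),'tcp',s['tcp_pos'].round(4),'theta',round(cur,4),'zaxis',M[:,2].round(4),'open',round(s['opening'],3),'F',s['ft_force'].round(1),'q',s['joint_positions'].round(2))
    print('shift tool',d.round(4),'rows>=',np.abs(d).max()/.05, 'norm rows',np.linalg.norm(d)/.05)
    if th is not None:
        # shift in turned frame with pointing exactly down
        T=np.array([[np.cos(th),np.sin(th),0],[np.sin(th),-np.cos(th),0],[0,0,-1]]).T
        rv=Ro.from_matrix(M.T@T.T).as_rotvec(); print('twist',rv.round(4),'shift after turn',(T@(np.array([x,y,z])-s['tcp_pos'])).round(4))
E
python3 -c "
from h import *
go(.572,-.0083,.2,.467)"
```

```text
t 0.15 tcp [ 0.1935 -0.5937  0.2218] theta 0.3148 zaxis [-2.0e-04  1.6e-03 -1.0e+00] open 1.0 F [ 0.3 -0.6  0.5] q [-1.43  0.53  1.43 -0.    1.18 -0.18]
shift tool [ 0.5412 -0.4394  0.0227] rows>= 10.82406723751212 norm rows 13.949814726725913
twist [-0.0016 -0.0004 -0.1522] shift after turn [ 0.6016 -0.3523  0.0218]
```

```bash
python3 -m inch '[{"twist":[0,0,0],"travel":[0.017,-0.0135,0],"gripper":0.087},{"twist":[0,0,0],"travel":[0.034,-0.0275,0],"gripper":0.087},{"twist":[0,0,0],"travel":[0.034,-0.0275,0],"gripper":0.087},{"twist":[0,0,0],"travel":[0.034,-0.0275,0],"gripper":0.087},{"twist":[0,0,0],"travel":[0.034,-0.0275,0],"gripper":0.087},{"twist":[0,0,0],"travel":[0.034,-0.0275,0],"gripper":0.087},{"twist":[0,0,0],"travel":[0.034,-0.0275,0],"gripper":0.087},{"twist":[0,0,0],"travel":[0.034,-0.0275,0],"gripper":0.087},{"twist":[0,0,0],"travel":[0.034,-0.0275,0],"gripper":0.087},{"twist":[0,0,0],"travel":[0.034,-0.0275,0],"gripper":0.087},{"twist":[0,0,0],"travel":[0.034,-0.0275,0],"gripper":0.087},{"twist":[0,0,0],"travel":[0.034,-0.0275,0],"gripper":0.087},{"twist":[0,0,0],"travel":[0.034,-0.0275,0],"gripper":0.087},{"twist":[0,0,0],"travel":[0.034,-0.0275,0],"gripper":0.087},{"twist":[0,0,0],"travel":[0.034,-0.0275,0],"gripper":0.087},{"twist":[0,0,0],"travel":[0.034,-0.0275,0],"gripper":0.087},{"twist":[0,0,0],"travel":[0.017,-0.0135,0],"gripper":0.087},{"twist":[0,0,-0.076],"travel":[0,0,0],"gripper":0.087},{"twist":[0,0,-0.076],"travel":[0,0,0],"gripper":0.087},{"twist":[0,0,0],"travel":[0,0,0],"gripper":0.087}]'
python3 -c "
from h import *
go(.572,-.0083,.1,.467)
snap('top','top1.png');snap('wrist','wrist1.png')"
```

```text
time_s: 2.15
tcp_pos: [0.5745, -0.0074, 0.2221]
tool_rot: [-0.0, 0.973, 0.232, -0.0]
ft_force: [0.4, -0.8, 0.6]
opening: 1.002
t 2.15 tcp [ 0.5745 -0.0074  0.2221] theta 0.4675 zaxis [-9.e-04  2.e-04 -1.e+00] open 1.002 F [ 0.4 -0.8  0.6] q [-0.21  0.46  1.56 -0.    1.12  0.9 ]
shift tool [-0.0025 -0.0003  0.1221] rows>= 2.442870246172362 norm rows 2.4433988303619807
twist [-0.0006  0.0008  0.0005] shift after turn [-0.0026 -0.0003  0.1221]
```

View pics/wrist1.png

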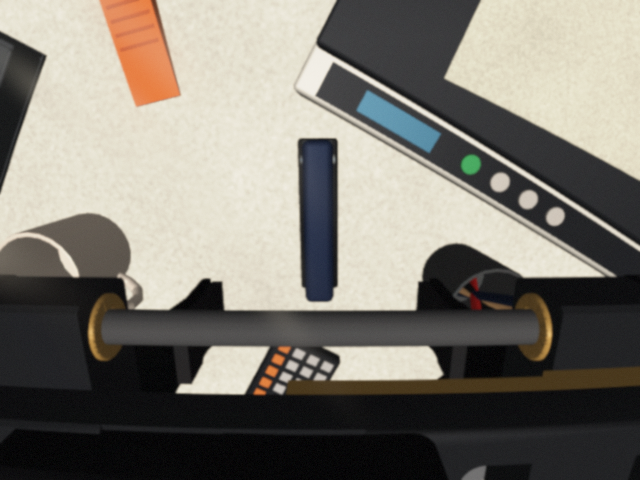

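The wrist view has the stapler vertical at u≈318, centred between the fingers (215 to 425). I'll check its position numerically, along with the wedge's thin end at (136,105)–(180,97) and the scanner corner at (297,90).

Run:
```python
from h import *
im,c=load('wrist1.png')
np.set_printoptions(precision=4,suppress=True)
P=px2w(c,[[306,141],[331,141],[331,290],[307,290]],.06);print(P,P.mean(0))
print('wedge tip',px2w(c,[[136,105],[180,97]],.003))
print('scanner corner',px2w(c,[[297,88]],.065),px2w(c,[[300,93]],.007))
```

```text
[[ 0.6332  0.0354  0.06  ]
 [ 0.6423  0.0172  0.06  ]
 [ 0.5278 -0.0414  0.06  ]
 [ 0.5182 -0.0223  0.06  ]] [ 0.5804 -0.0028  0.06  ]
wedge tip [[0.5915 0.198  0.003 ]
 [0.6166 0.162  0.003 ]]
scanner corner [[0.6663 0.0594 0.065 ]] [[0.6691 0.0614 0.007 ]]
```

```bash
python3 -m inch '[{"twist":[0,0,0],"travel":[0,0,0.03],"gripper":0.087},{"twist":[0,0,0],"travel":[0,0,0.04],"gripper":0.087},{"twist":[0,0,0],"travel":[0,0,0.04],"gripper":0.087},{"twist":[0,0,0],"travel":[0,0,0.035],"gripper":0.087},{"twist":[0,0,0],"travel":[0,0,0.028],"gripper":0.087},{"twist":[0,0,0],"travel":[0,0,0.02],"gripper":0.087},{"twist":[0,0,0],"travel":[0,0,0],"gripper":0.087},{"twist":[0,0,0],"travel":[0,0,0],"gripper":0.02},{"twist":[0,0,0],"travel":[0,0,0],"gripper":0.01},{"twist":[0,0,0],"travel":[0,0,0],"gripper":0.01},{"twist":[0,0,0],"travel":[0,0,0],"gripper":0.01},{"twist":[0,0,0],"travel":[0,0,0],"gripper":0.01},{"twist":[0,0,0],"travel":[0,0,0],"gripper":0.01},{"twist":[0,0,0],"travel":[0,0,0],"gripper":0.01}]'
python3 -c "
from h import *
go(.572,-.0083,.1,.467)"
```

```text
time_s: 3.65
tcp_pos: [0.5748, -0.0079, 0.0297]
tool_rot: [0.0, 0.973, 0.231, 0.0]
ft_force: [-0.1, -0.3, 0.5]
opening: 0.445
t 3.65 tcp [ 0.5748 -0.0079  0.0297] theta 0.4668 zaxis [ 2.e-04 -1.e-04 -1.e+00] open 0.445 F [-0.1 -0.3  0.5] q [-0.21  0.74  1.7  -0.    0.7   0.9 ]
shift tool [-0.0026 -0.0009 -0.0703] rows>= 1.4054164707605856 norm rows 1.406528222838758
twist [ 0.0002 -0.0002 -0.0002] shift after turn [-0.0027 -0.0009 -0.0703]
```

```bash
python3 -m inch '[{"twist":[0,0,0],"travel":[0,0,0],"gripper":0.01},{"twist":[0,0,0],"travel":[0,0,0],"gripper":0.01},{"twist":[0,0,0],"travel":[0,0,0],"gripper":0.01},{"twist":[0,0,0],"travel":[0,0,0],"gripper":0.01},{"twist":[0,0,0],"travel":[0,0,0],"gripper":0.01}]'
```

```text
time_s: 4.15
tcp_pos: [0.5744, -0.0076, 0.0295]
tool_rot: [-0.0, 0.973, 0.231, -0.0]
ft_force: [-1.3, 1.8, 0.4]
opening: 0.298
```

```bash
python3 -m inch '[{"twist":[0,0,0],"travel":[0,0,-0.015],"gripper":0.01},{"twist":[0,0,0],"travel":[0,0,-0.03],"gripper":0.01},{"twist":[0,0,0],"travel":[0,0,-0.04],"gripper":0.01},{"twist":[0,0,0],"travel":[0,0,-0.04],"gripper":0.01},{"twist":[0,0,0],"travel":[0,0,-0.03],"gripper":0.01},{"twist":[0,0,0],"travel":[0,0,-0.015],"gripper":0.01},{"twist":[0,0,-0.1],"travel":[0,0,0],"gripper":0.01},{"twist":[0,0,-0.14],"travel":[0,0,0],"gripper":0.01},{"twist":[0,0,-0.14],"travel":[0,0,0],"gripper":0.01},{"twist":[0,0,-0.14],"travel":[0,0,0],"gripper":0.01},{"twist":[0,0,-0.14],"travel":[0,0,0],"gripper":0.01},{"twist":[0,0,-0.14],"travel":[0,0,0],"gripper":0.01},{"twist":[0,0,-0.14],"travel":[0,0,0],"gripper":0.01},{"twist":[0,0,-0.128],"travel":[0,0,0],"gripper":0.01},{"twist":[0,0,0],"travel":[0,0,0],"gripper":0.01}]'
python3 -c "
from h import *
go(.409,.3975,.2,1.535)"
```

```text
time_s: 5.65
tcp_pos: [0.5746, -0.0082, 0.2002]
tool_rot: [0.0, 0.72, 0.694, -0.0]
ft_force: [0.7, 0.1, -2.8]
opening: 0.299
t 5.65 tcp [ 0.5746 -0.0082  0.2002] theta 1.5346 zaxis [ 5.e-04 -5.e-04 -1.e+00] open 0.299 F [ 0.7  0.1 -2.8] q [-0.21  0.49  1.59 -0.    1.07 -0.17]
shift tool [ 3.994e-01 -1.802e-01 -1.000e-04] rows>= 7.988251980128441 norm rows 8.763429266074162
twist [ 0.0005  0.0005 -0.0004] shift after turn [ 3.995e-01 -1.800e-01  2.000e-04]
```

```bash
python3 -m inch '[{"twist":[0,0,0],"travel":[0.02,-0.009,0],"gripper":0.01},{"twist":[0,0,0],"travel":[0.04,-0.018,0],"gripper":0.01},{"twist":[0,0,0],"travel":[0.04,-0.018,0],"gripper":0.01},{"twist":[0,0,0],"travel":[0.04,-0.018,0],"gripper":0.01},{"twist":[0,0,0],"travel":[0.04,-0.018,0],"gripper":0.01},{"twist":[0,0,0],"travel":[0.04,-0.018,0],"gripper":0.01},{"twist":[0,0,0],"travel":[0.04,-0.018,0],"gripper":0.01},{"twist":[0,0,0],"travel":[0.04,-0.018,0],"gripper":0.01},{"twist":[0,0,0],"travel":[0.04,-0.018,0],"gripper":0.01},{"twist":[0,0,0],"travel":[0.04,-0.018,0],"gripper":0.01},{"twist":[0,0,0],"travel":[0.02,-0.009,0],"gripper":0.01},{"twist":[0,0,0],"travel":[0,0,0],"gripper":0.01},{"twist":[0,0,0],"travel":[0,0,0],"gripper":0.01}]'
python3 -c "
from h import *
go(.409,.3975,.034,1.535)
snap('scene','scene2.png');snap('wrist','wrist2.png')"
```

```text
time_s: 6.95
tcp_pos: [0.4089, 0.3983, 0.1997]
tool_rot: [0.0, 0.72, 0.694, -0.0]
ft_force: [-0.6, 0.2, -1.5]
opening: 0.295
t 6.95 tcp [0.4089 0.3983 0.1997] theta 1.5346 zaxis [ 4.e-04 -7.e-04 -1.e+00] open 0.295 F [-0.6  0.2 -1.5] q [ 0.58  0.48  1.59 -0.    1.06  0.61]
shift tool [-0.0006  0.      0.1657] rows>= 3.3147335699178493 norm rows 3.3147579969605148
twist [ 0.0004  0.0007 -0.0004] shift after turn [-8.000e-04  1.000e-04  1.657e-01]
```

View pics/scene2.png

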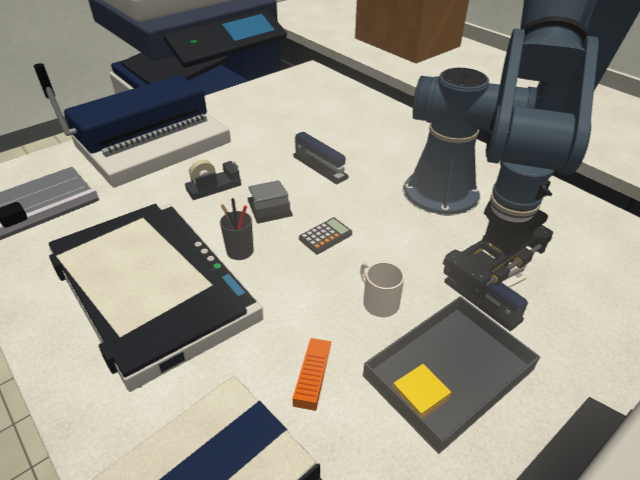

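View pics/wrist2.png

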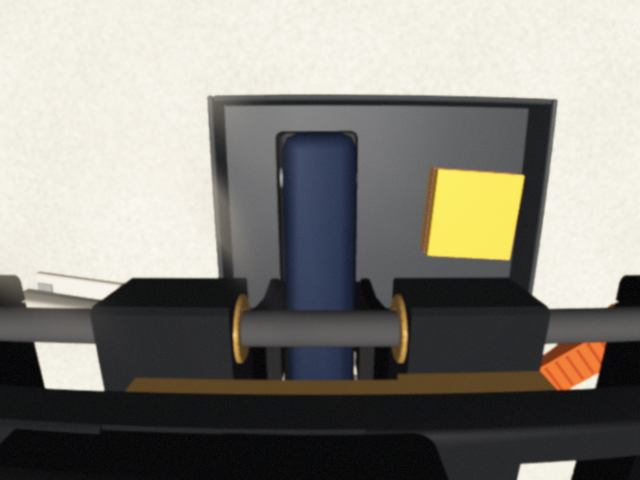

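The stapler (wrist (318,250)) is held square and hangs over the free part of the tray, with the notes at wrist (475,215) well clear. I'll lower it.

```bash
python3 -m inch '[{"twist":[0,0,0],"travel":[0,0,0.02],"gripper":0.01},{"twist":[0,0,0],"travel":[0,0,0.035],"gripper":0.01},{"twist":[0,0,0],"travel":[0,0,0.035],"gripper":0.01},{"twist":[0,0,0],"travel":[0,0,0.03],"gripper":0.01},{"twist":[0,0,0],"travel":[0,0,0.02],"gripper":0.01},{"twist":[0,0,0],"travel":[0,0,0.012],"gripper":0.01},{"twist":[0,0,0],"travel":[0,0,0.007],"gripper":0.01},{"twist":[0,0,0],"travel":[0,0,0.003],"gripper":0.01},{"twist":[0,0,0],"travel":[0,0,0.002],"gripper":0.01},{"twist":[0,0,0],"travel":[0,0,0],"gripper":0.01},{"twist":[0,0,0],"travel":[0,0,0],"gripper":0.01}]'
```

```text
time_s: 8.15
tcp_pos: [0.4097, 0.3987, 0.0364]
tool_rot: [0.0, 0.72, 0.694, 0.001]
ft_force: [-0.1, -0.8, -2.6]
opening: 0.298
```

```bash
python3 -m inch '[{"twist":[0,0,0],"travel":[0,0,0.001],"gripper":0.01},{"twist":[0,0,0],"travel":[0,0,0.001],"gripper":0.01},{"twist":[0,0,0],"travel":[0,0,0],"gripper":0.01}]'
```

```text
time_s: 8.45
tcp_pos: [0.4095, 0.3986, 0.0344]
tool_rot: [0.0, 0.72, 0.694, 0.001]
ft_force: [-0.2, -1.3, 3.6]
opening: 0.296
```

Contact: the vertical force went from -2.6 to +3.6 N, so the base is on the tray floor. Releasing.

```bash
python3 -m inch '[{"twist":[0,0,0],"travel":[0,0,0],"gripper":0.06},{"twist":[0,0,0],"travel":[0,0,0],"gripper":0.06},{"twist":[0,0,0],"travel":[0,0,0],"gripper":0.06},{"twist":[0,0,0],"travel":[0,0,0],"gripper":0.06},{"twist":[0,0,0],"travel":[0,0,0],"gripper":0.06},{"twist":[0,0,0],"travel":[0,0,0],"gripper":0.06},{"twist":[0,0,0],"travel":[0,0,-0.015],"gripper":0.06},{"twist":[0,0,0],"travel":[0,0,-0.03],"gripper":0.06},{"twist":[0,0,0],"travel":[0,0,-0.04],"gripper":0.06},{"twist":[0,0,0],"travel":[0,0,-0.04],"gripper":0.087},{"twist":[0,0,0],"travel":[0,0,-0.03],"gripper":0.087},{"twist":[0,0,0],"travel":[0,0,-0.01],"gripper":0.087},{"twist":[0,0,0.1],"travel":[0,0,0],"gripper":0.087},{"twist":[0,0,0.14],"travel":[0,0,0],"gripper":0.087},{"twist":[0,0,0.14],"travel":[0,0,0],"gripper":0.087},{"twist":[0,0,0.14],"travel":[0,0,0],"gripper":0.087},{"twist":[0,0,0.14],"travel":[0,0,0],"gripper":0.087},{"twist":[0,0,0.14],"travel":[0,0,0],"gripper":0.087},{"twist":[0,0,0.06],"travel":[0,0,0],"gripper":0.087},{"twist":[0,0,0],"travel":[0,0,0],"gripper":0.087}]'
python3 - <<'E'
from h import *
np.set_printoptions(precision=4,suppress=True)
im,c=snap('scene','scene3.png')
# wedge model fit check: project hypothesised wedge onto top0/scene0
from scipy.optimize import minimize
t,ct=load('top0.png'); s,cs=load('scene0.png')
loc=np.array([[-80,22.5,29],[-80,-22.5,29],[80,-22.5,3],[80,22.5,3]])/1e3
top_px=np.array([[78,150],[153,92],[379,372],[307,430]])*[150/800,90/480]+[170,100]
sc=np.array([[152,455],[308,483],[405,73],[268,53]])*[80/530,90/596]+[270,330]
def W(p): 
    a=p[2];R=np.array([[np.cos(a),-np.sin(a),0],[np.sin(a),np.cos(a),0],[0,0,1]]);return loc@R.T+[p[0],p[1],0]
for pxs,cc in ((top_px,ct),(sc,cs)):
    best=None
    for o in (pxs,pxs[[1,0,3,2]]):
        r=minimize(lambda p:((w2px(cc,W(p))-o)**2).sum(),[.66,.227,-2.466],method='Nelder-Mead',options=dict(xatol=1e-5,fatol=1e-4,maxiter=2000))
        if best is None or r.fun<best.fun:best=r
    print(best.x,best.fun)
E
```

```text
time_s: 10.45
tcp_pos: [0.4085, 0.3978, 0.1972]
tool_rot: [0.0, 0.944, 0.331, -0.001]
ft_force: [0.4, -0.2, -0.3]
opening: 0.998
[ 0.6636  0.2272 -2.466 ] 1.3348482467048488
[ 0.6667  0.23   -2.4568] 0.2956620145186642
```

View pics/scene3.png

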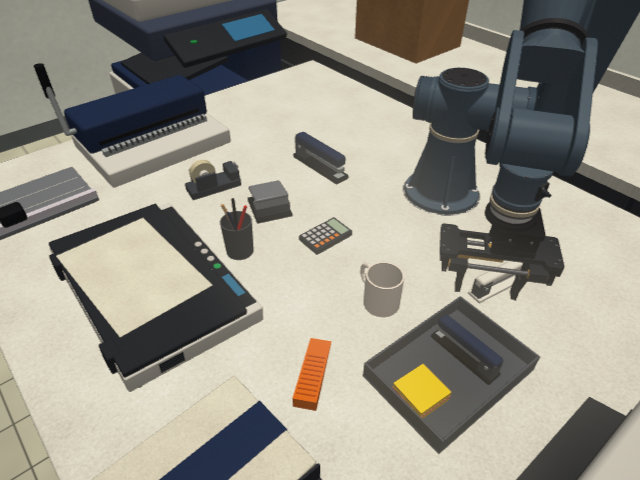

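Run:
```python
from h import *
np.set_printoptions(precision=3,suppress=True)
t,ct=load('top0.png'); s,cs=load('scene0.png')
for z in (0,.05,.1,.15):
    print(z,px2w(ct,[[137,94],[221,91],[227,0]],z)[:,:2].tolist(),px2w(cs,[[235,378],[318,466]],z)[:,:2].tolist())
go(.7117,.2662,.2,.6785)
cv2.imwrite('pics/c9.png',cv2.resize(t[60:130,120:240],(800,467),interpolation=cv2.INTER_CUBIC))
```

```text
0 [[0.8105420092972637, 0.4220580796372218], [0.8129804378709848, 0.21146787077448742], [1.05315574630216, 0.19980009540691676]] [[0.7924086199407856, 0.1403238893482882], [0.7784534200300487, 0.37800835723005904]]
0.05 [[0.7945883133684961, 0.4074096071653096], [0.7969451398796943, 0.2038668039865081], [1.029082976659557, 0.19258949096231195]] [[0.8058146498593681, 0.17121398585223918], [0.7926746631327104, 0.39501377181562336]]
0.1 [[0.7786346174397285, 0.3927611346933973], [0.780909841888404, 0.19626573719852877], [1.005010207016954, 0.18537888651770715]] [[0.8192206797779507, 0.20210408235618993], [0.8068959062353722, 0.4120191864011876]]
0.15 [[0.7626809215109609, 0.37811266222148515], [0.7648745438971135, 0.1886646704105495], [0.9809374373743512, 0.17816828207310237]] [[0.8326267096965331, 0.2329941788601408], [0.8211171493380339, 0.429024600986752]]
t 10.5 tcp [0.409 0.398 0.197] theta 0.6761 zaxis [-0.002 -0.001 -1.   ] open 0.996 F [ 0.4 -0.9 -0.4] q [ 0.58  0.49  1.6  -0.    1.06  1.47]
shift tool [ 0.154  0.292 -0.003] rows>= 5.846928668083568 norm rows 6.6087951424721485
twist [-0.     0.002 -0.002] shift after turn [ 0.153  0.293 -0.003]
```

View pics/c9.png

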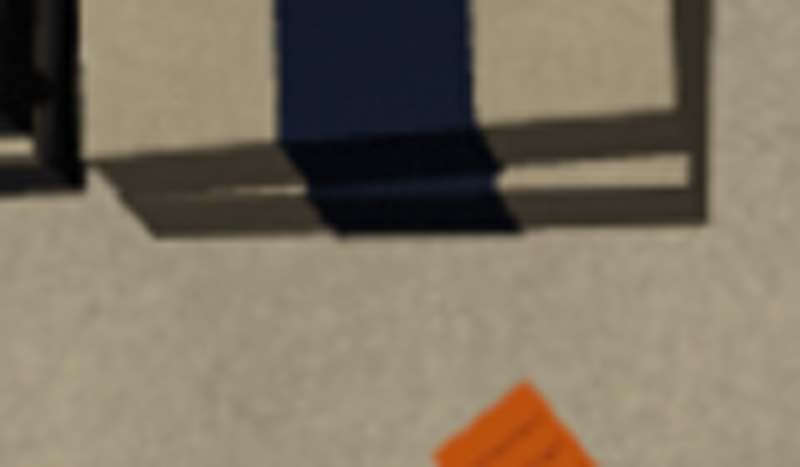

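Both cameras agree on the wedge at (0.665,0.2285), yaw -2.463. A box stands close beyond its heel, so I'll grip it 40 mm behind centre and regrip nearer the heel later. Moving above it.

```bash
python3 -c "
from h import *
go(.6961,.2536,.15,.6785)"; python3 -m inch '[{"twist":[0,0,0],"travel":[0.01,0.02,0],"gripper":0.087},{"twist":[0,0,0],"travel":[0.02,0.04,0],"gripper":0.087},{"twist":[0,0,0],"travel":[0.02,0.04,0],"gripper":0.087},{"twist":[0,0,0],"travel":[0.02,0.04,0],"gripper":0.087},{"twist":[0,0,0],"travel":[0.02,0.04,0],"gripper":0.087},{"twist":[0,0,0],"travel":[0.02,0.04,0],"gripper":0.087},{"twist":[0,0,0],"travel":[0.014,0.04,0],"gripper":0.087},{"twist":[0,0,0],"travel":[0.01,0.03,0],"gripper":0.087},{"twist":[0,0,0],"travel":[0,0,0],"gripper":0.087},{"twist":[0,0,0],"travel":[0,0,0],"gripper":0.087}]'
python3 - <<'E'
from h import *
go(.6961,.2536,.004,.6785)
snap('wrist','wrist4.png')
E
```

```text
t 10.5 tcp [0.4086 0.3979 0.1974] theta 0.6761 zaxis [-0.0019 -0.0013 -1.    ] open 0.996 F [ 0.4 -0.9 -0.4] q [ 0.58  0.49  1.6  -0.    1.06  1.47]
shift tool [0.1341 0.2924 0.047 ] rows>= 5.848449297395126 norm rows 6.502161041486558
twist [-0.0002  0.0023 -0.0024] shift after turn [0.1333 0.2927 0.0474]
time_s: 11.5
tcp_pos: [0.6948, 0.2548, 0.1971]
tool_rot: [-0.0, 0.944, 0.331, -0.001]
ft_force: [-0.1, 0.5, 0.2]
opening: 1.0
t 11.5 tcp [0.6948 0.2548 0.1971] theta 0.6742 zaxis [-0.0025  0.     -1.    ] open 1.0 F [-0.1  0.5  0.2] q [0.2  0.72 1.13 0.   1.3  1.1 ]
shift tool [0.0007 0.0021 0.1931] rows>= 3.862340487845748 norm rows 3.8625904293867257
twist [-0.0016  0.002  -0.0043] shift after turn [0.0003 0.0018 0.1931]
```

View pics/wrist4.png

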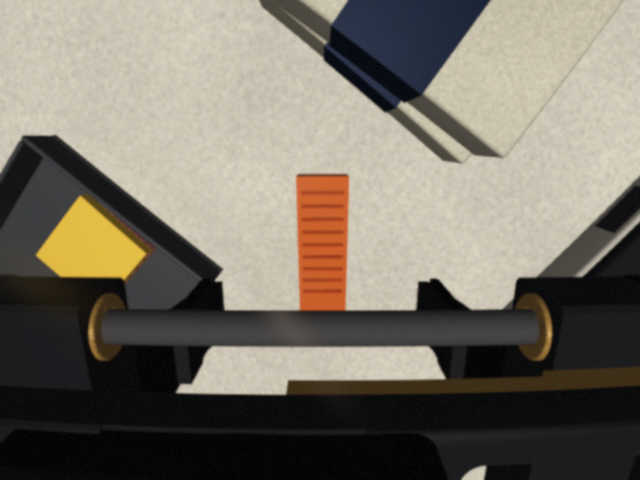

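The wedge is upright in the wrist image at u≈323, centred between the fingers, with the box and tray corner clear. Descending to grip.

```bash
python3 -m inch '[{"twist":[0,0.002,-0.004],"travel":[0,0.002,0.03],"gripper":0.087},{"twist":[0,0,0],"travel":[0,0,0.045],"gripper":0.087},{"twist":[0,0,0],"travel":[0,0,0.045],"gripper":0.087},{"twist":[0,0,0],"travel":[0,0,0.04],"gripper":0.087},{"twist":[0,0,0],"travel":[0,0,0.02],"gripper":0.087},{"twist":[0,0,0],"travel":[0,0,0.01],"gripper":0.087},{"twist":[0,0,0],"travel":[0,0,0],"gripper":0.06},{"twist":[0,0,0],"travel":[0,0,0],"gripper":0.06}]'
```

```text
time_s: 12.35
tcp_pos: [0.6972, 0.2552, 0.0101]
tool_rot: [-0.0, 0.943, 0.333, 0.002]
ft_force: [-0.0, 0.2, 0.5]
opening: 0.895
```

```bash
python3 -m inch '[{"twist":[0,0,0],"travel":[0,0,0.003],"gripper":0.04},{"twist":[0,0,0],"travel":[0,0,0.003],"gripper":0.03},{"twist":[0,0,0],"travel":[0,0,0],"gripper":0.03},{"twist":[0,0,0],"travel":[0,0,0],"gripper":0.03},{"twist":[0,0,0],"travel":[0,0,0],"gripper":0.03},{"twist":[0,0,0],"travel":[0,0,0],"gripper":0.03},{"twist":[0,0,0],"travel":[0,0,0],"gripper":0.03}]'
python3 -c "
from h import *
go(.535,-.0109,.034,3.1056)"
```

```text
time_s: 13.05
tcp_pos: [0.6967, 0.2542, 0.0029]
tool_rot: [-0.0, 0.943, 0.333, 0.001]
ft_force: [0.3, -0.4, 2.9]
opening: 0.512
t 13.05 tcp [0.6967 0.2542 0.0029] theta 0.6788 zaxis [ 0.0019  0.0012 -1.    ] open 0.512 F [ 0.3 -0.4  2.9] q [0.2  0.94 1.23 0.   0.97 1.09]
shift tool [-0.2922  0.1048 -0.0317] rows>= 5.8445378157197485 norm rows 6.241136867497972
twist [ 2.8000e-03 -8.0000e-04 -2.4268e+00] shift after turn [ 0.1521 -0.2707 -0.0311]
```

```bash
python3 -m inch '[{"twist":[0,0,0],"travel":[0,0,-0.01],"gripper":0.03},{"twist":[0,0,0],"travel":[0,0,-0.025],"gripper":0.03},{"twist":[0,0,0],"travel":[0,0,-0.04],"gripper":0.03},{"twist":[0,0,0],"travel":[0,0,-0.04],"gripper":0.03},{"twist":[0,0,0],"travel":[0,0,-0.04],"gripper":0.03},{"twist":[0,0,0],"travel":[0,0,-0.025],"gripper":0.03},{"twist":[0,0,0],"travel":[0,0,-0.01],"gripper":0.03},{"twist":[0,0,0],"travel":[-0.018,0.006,0],"gripper":0.03},{"twist":[0,0,0],"travel":[-0.036,0.013,0],"gripper":0.03},{"twist":[0,0,0],"travel":[-0.036,0.013,0],"gripper":0.03},{"twist":[0,0,0],"travel":[-0.036,0.013,0],"gripper":0.03},{"twist":[0,0,0],"travel":[-0.036,0.013,0],"gripper":0.03},{"twist":[0,0,0],"travel":[-0.036,0.013,0],"gripper":0.03},{"twist":[0,0,0],"travel":[-0.036,0.013,0],"gripper":0.03},{"twist":[0,0,0],"travel":[-0.036,0.013,0],"gripper":0.03},{"twist":[0,0,0],"travel":[-0.018,0.006,0],"gripper":0.03},{"twist":[0,0,0],"travel":[0,0,0],"gripper":0.03}]'
python3 -m inch '[{"twist":[0,0,-0.087],"travel":[0,0,0],"gripper":0.03},{"twist":[0,0,-0.13],"travel":[0,0,0],"gripper":0.03},{"twist":[0,0,-0.13],"travel":[0,0,0],"gripper":0.03},{"twist":[0,0,-0.13],"travel":[0,0,0],"gripper":0.03},{"twist":[0,0,-0.13],"travel":[0,0,0],"gripper":0.03},{"twist":[0,0,-0.13],"travel":[0,0,0],"gripper":0.03},{"twist":[0,0,-0.13],"travel":[0,0,0],"gripper":0.03},{"twist":[0,0,-0.13],"travel":[0,0,0],"gripper":0.03},{"twist":[0,0,-0.13],"travel":[0,0,0],"gripper":0.03},{"twist":[0,0,-0.13],"travel":[0,0,0],"gripper":0.03},{"twist":[0,0,-0.13],"travel":[0,0,0],"gripper":0.03},{"twist":[0,0,-0.13],"travel":[0,0,0],"gripper":0.03},{"twist":[0,0,-0.13],"travel":[0,0,0],"gripper":0.03},{"twist":[0,0,-0.13],"travel":[0,0,0],"gripper":0.03},{"twist":[0,0,-0.13],"travel":[0,0,0],"gripper":0.03},{"twist":[0,0,-0.13],"travel":[0,0,0],"gripper":0.03},{"twist":[0,0,-0.13],"travel":[0,0,0],"gripper":0.03},{"twist":[0,0,-0.13],"travel":[0,0,0],"gripper":0.03},{"twist":[0,0,-0.13],"travel":[0,0,0],"gripper":0.03},{"twist":[0,0,0],"travel":[0,0,0],"gripper":0.03}]'
python3 -c "
from h import *
go(.535,-.0109,.004,3.1056);snap('scene','scene5.png');snap('top','top5.png')"
```

```text
time_s: 14.75
tcp_pos: [0.5343, -0.0087, 0.191]
tool_rot: [-0.001, 0.944, 0.331, -0.001]
ft_force: [-0.6, 0.8, -0.8]
opening: 0.519
time_s: 16.75
tcp_pos: [0.5369, -0.006, 0.1913]
tool_rot: [0.0, 0.018, 1.0, 0.001]
ft_force: [1.0, 0.7, -1.0]
opening: 0.515
t 16.75 tcp [ 0.5369 -0.006   0.1913] theta 3.1064 zaxis [ 6.e-04  2.e-03 -1.e+00] open 0.515 F [ 1.   0.7 -1. ] q [-0.22  0.45  1.69  0.    1.   -1.76]
shift tool [ 0.0018 -0.0054  0.1873] rows>= 3.7461253209214807 norm rows 3.747829999177197
twist [0.002  0.0005 0.0008] shift after turn [ 0.0017 -0.005   0.1873]
```

View pics/scene5.png

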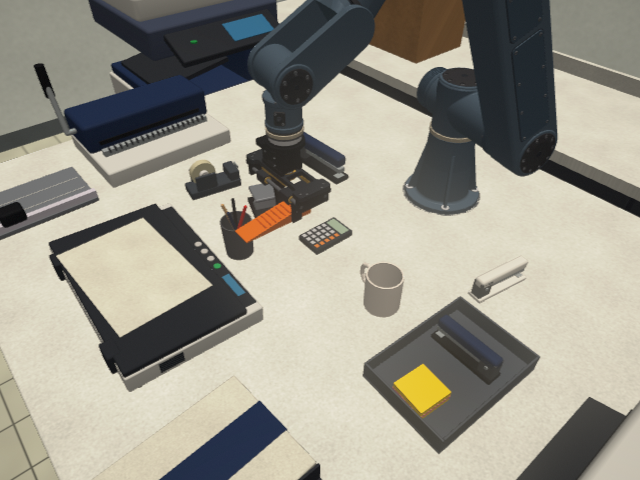

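View pics/top5.png

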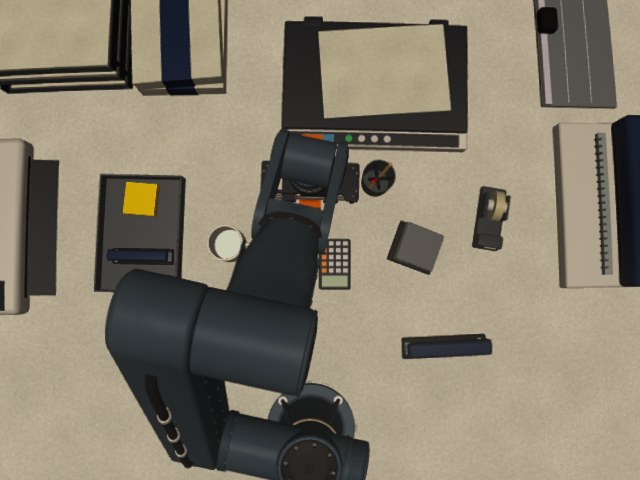

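The wedge is held level, thin end pointing at the scanner (scene (275,222)), and the pen cup at scene (237,235) is clear. Lowering in front of the gap.

```bash
python3 -m inch '[{"twist":[0.002,0,0],"travel":[0.003,-0.002,0.02],"gripper":0.03},{"twist":[0,0,0],"travel":[0.003,-0.003,0.04],"gripper":0.03},{"twist":[0,0,0],"travel":[0,0,0.04],"gripper":0.03},{"twist":[0,0,0],"travel":[0,0,0.04],"gripper":0.03},{"twist":[0,0,0],"travel":[0,0,0.025],"gripper":0.03},{"twist":[0,0,0],"travel":[0,0,0.01],"gripper":0.03},{"twist":[0,0,0],"travel":[0,0,0.005],"gripper":0.03},{"twist":[0,0,0],"travel":[0,0,0],"gripper":0.03},{"twist":[0,0,0],"travel":[0,0,0],"gripper":0.03}]'
python3 -c "
from h import *
go(.535,-.0109,.004,3.1056);snap('scene','scene6.png')"
```

```text
time_s: 17.75
tcp_pos: [0.5319, -0.012, 0.0131]
tool_rot: [0.002, 0.018, 1.0, -0.001]
ft_force: [0.4, 0.0, -0.9]
opening: 0.515
t 17.75 tcp [ 0.5319 -0.012   0.0131] theta 3.1055 zaxis [ 0.004  -0.0013 -1.    ] open 0.515 F [ 0.4  0.  -0.9] q [-0.23  0.74  1.81 -0.    0.58 -1.77]
shift tool [-0.003   0.0012  0.0091] rows>= 0.18273851466141375 norm rows 0.19388672070131807
twist [-0.0012  0.004  -0.0001] shift after turn [-0.003   0.0012  0.0091]
```

Run:
```python
from h import *
s,c=load('scene6.png')
cv2.imwrite('pics/c10.png',cv2.resize(s[170:320,190:350],(640,600),interpolation=cv2.INTER_CUBIC))
```

```text
(no output)
```

View pics/c10.png

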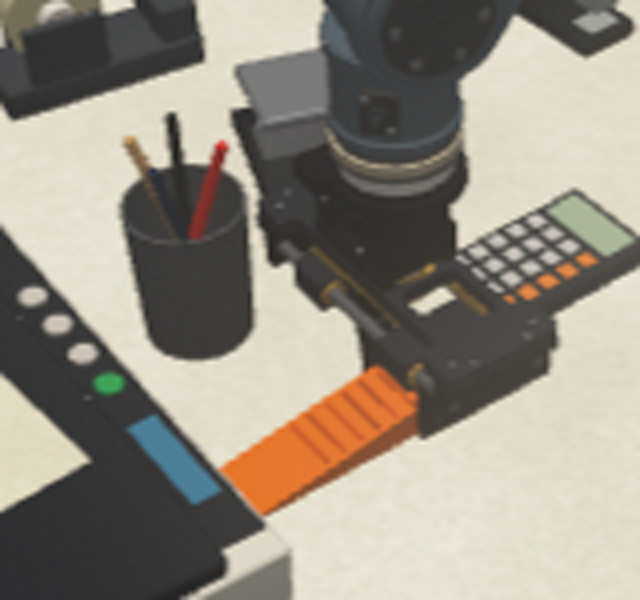

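Run:
```python
from h import *
np.set_printoptions(precision=4,suppress=True)
t,ct=load('top0.png'); s,cs=load('scene6.png')
o1,d1=ray(ct,[[373.6,181.5]]);o2,d2=ray(cs,[[245.5,206.8]])
A=np.c_[d1[0],-d2[0]];k=np.linalg.lstsq(A,o2-o1,rcond=None)[0];print(o1+k[0]*d1[0],o2+k[1]*d2[0])
cx=lambda p:np.array(p,float)/4+[190,170]
print('cup rim left/right',px2w(cs,cx([[122,210],[247,205],[185,240],[190,170]]),.098))
# tip corner visible on the wedge left side bottom edge at scanner occlusion; heel dir
print('wedge left bottom edge',px2w(cs,cx([[265,515],[420,430]]),0))
```

```text
[ 0.5594 -0.1466  0.1377] [ 0.5596 -0.1467  0.1377]
cup rim left/right [[ 0.6132 -0.1793  0.098 ]
 [ 0.5538 -0.1358  0.098 ]
 [ 0.5996 -0.1324  0.098 ]
 [ 0.5615 -0.1855  0.098 ]]
wedge left bottom edge [[ 0.642  -0.0039  0.    ]
 [ 0.5332 -0.0003  0.    ]]
```

```bash
python3 -m inch '[{"twist":[0,0.003,0],"travel":[0,0.001,0.004],"gripper":0.03},{"twist":[0,0,0],"travel":[0,0,0.003],"gripper":0.03},{"twist":[0,0,0],"travel":[0,0,0.002],"gripper":0.03},{"twist":[0,0,0],"travel":[0,0,0],"gripper":0.03},{"twist":[0,0,0],"travel":[0,0,0],"gripper":0.03}]'
```

```text
time_s: 18.3
tcp_pos: [0.5308, -0.0109, 0.0029]
tool_rot: [-0.001, 0.018, 1.0, -0.0]
ft_force: [-0.6, 0.7, -1.3]
opening: 0.517
```

```bash
python3 -m inch '[{"twist":[0,0,0],"travel":[0,0,0],"gripper":0.06},{"twist":[0,0,0],"travel":[0,0,0],"gripper":0.06},{"twist":[0,0,0],"travel":[0,0,0],"gripper":0.06},{"twist":[0,0,0],"travel":[0,0,0],"gripper":0.06},{"twist":[0,0,0],"travel":[0.008,0,-0.001],"gripper":0.06},{"twist":[0,0,0],"travel":[0.01,0,0],"gripper":0.06},{"twist":[0,0,0],"travel":[0.008,0,0],"gripper":0.06},{"twist":[0,0,0],"travel":[0,0,0],"gripper":0.06},{"twist":[0,0,0],"travel":[0,0,0],"gripper":0.03},{"twist":[0,0,0],"travel":[0,0,0],"gripper":0.03},{"twist":[0,0,0],"travel":[0,0,0],"gripper":0.03},{"twist":[0,0,0],"travel":[0,0,0],"gripper":0.03},{"twist":[0,0,0],"travel":[0,0,0],"gripper":0.03},{"twist":[0,0,0],"travel":[0,0,0],"gripper":0.03}]'
python3 -c "
from h import *
go(.614,-.0137,.004,3.1056);im,c=snap('scene','scene7.png')
cv2.imwrite('pics/c11.png',cv2.resize(im[170:320,190:350,::-1],(640,600),interpolation=cv2.INTER_CUBIC))"
```

```text
time_s: 19.7
tcp_pos: [0.5054, -0.0101, 0.004]
tool_rot: [-0.0, 0.018, 1.0, -0.0]
ft_force: [0.5, 0.7, 0.7]
opening: 0.512
t 19.7 tcp [ 0.5054 -0.0101  0.004 ] theta 3.1057 zaxis [-6.e-04 -8.e-04 -1.e+00] open 0.512 F [0.5 0.7 0.7] q [-0.24  0.75  1.88 -0.    0.52 -1.77]
shift tool [-0.1086  0.0003 -0.    ] rows>= 2.172960953302861 norm rows 2.1729678686285046
twist [-0.0008 -0.0006  0.0001] shift after turn [-0.1086  0.0003  0.    ]
```

View pics/c11.png

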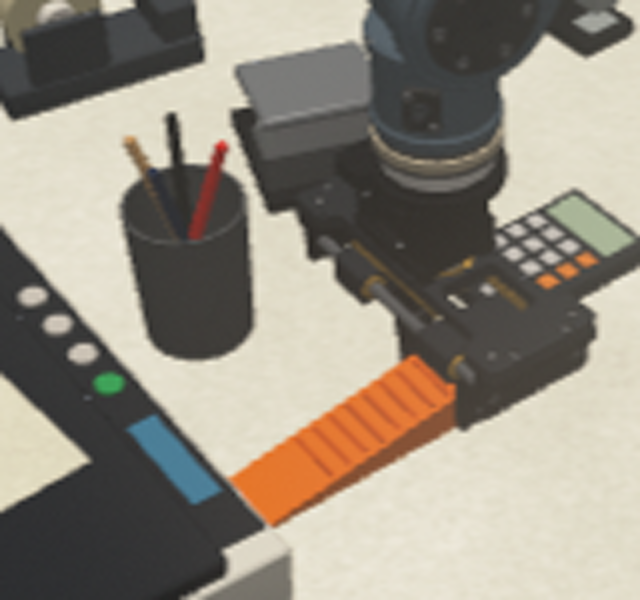

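Regripped near the heel and aligned with the gap. Pushing in.

```bash
python3 -m inch '[{"twist":[0,0,0],"travel":[-0.005,0,0],"gripper":0.03},{"twist":[0,0,0],"travel":[-0.01,0,0],"gripper":0.03},{"twist":[0,0,0],"travel":[-0.01,0,0],"gripper":0.03},{"twist":[0,0,0],"travel":[-0.01,0,0],"gripper":0.03},{"twist":[0,0,0],"travel":[-0.01,0,0],"gripper":0.03},{"twist":[0,0,0],"travel":[-0.005,0,0],"gripper":0.03}]'; python3 -m inch '[{"twist":[0,0,0],"travel":[-0.005,0,0],"gripper":0.03},{"twist":[0,0,0],"travel":[-0.005,0,0],"gripper":0.03},{"twist":[0,0,0],"travel":[-0.005,0,0],"gripper":0.03}]'
python3 -m inch '[{"twist":[0,0,0],"travel":[-0.005,0,0],"gripper":0.03},{"twist":[0,0,0],"travel":[-0.005,0,0],"gripper":0.03}]'
```

```text
time_s: 20.35
tcp_pos: [0.553, -0.0116, 0.004]
tool_rot: [-0.004, 0.017, 1.0, -0.0]
ft_force: [-12.6, -3.5, 14.3]
opening: 0.513
time_s: 20.65
tcp_pos: [0.564, -0.0113, 0.004]
tool_rot: [-0.007, 0.017, 1.0, 0.001]
ft_force: [-12.3, -0.3, 13.9]
opening: 0.512
time_s: 20.85
tcp_pos: [0.5742, -0.0116, 0.004]
tool_rot: [-0.007, 0.017, 1.0, 0.0]
ft_force: [-11.8, 0.0, 13.5]
opening: 0.517
```

```bash
python3 -m inch '[{"twist":[0,0,0],"travel":[-0.005,0,0],"gripper":0.03},{"twist":[0,0,0],"travel":[-0.005,0,0],"gripper":0.03}]'; python3 -m inch '[{"twist":[0,0,0],"travel":[-0.005,0,0],"gripper":0.03},{"twist":[0,0,0],"travel":[-0.005,0,0],"gripper":0.03},{"twist":[0,0,0],"travel":[0,0,0],"gripper":0.03}]'
python3 -c "
from h import *
go(.614,-.0137,.004,3.1056);im,c=snap('scene','scene8.png')
cv2.imwrite('pics/c12.png',cv2.resize(im[180:340,160:320,::-1],(600,600),interpolation=cv2.INTER_CUBIC))"
```

```text
time_s: 21.05
tcp_pos: [0.5844, -0.012, 0.004]
tool_rot: [-0.007, 0.017, 1.0, 0.0]
ft_force: [-10.9, -0.0, 13.4]
opening: 0.514
time_s: 21.35
tcp_pos: [0.5963, -0.0125, 0.004]
tool_rot: [-0.005, 0.017, 1.0, 0.0]
ft_force: [-8.8, 0.1, 10.9]
opening: 0.518
t 21.35 tcp [ 0.5963 -0.0125  0.004 ] theta 3.1069 zaxis [-1.030e-02  7.000e-04 -9.999e-01] open 0.518 F [-8.8  0.1 10.9] q [-0.21  0.8   1.64 -0.    0.71 -1.74]
shift tool [-0.0178 -0.0005 -0.0002] rows>= 0.3554212332369012 norm rows 0.35560404722196715
twist [ 0.0003 -0.0103  0.0013] shift after turn [-0.0178 -0.0005 -0.    ]
```

View pics/c12.png

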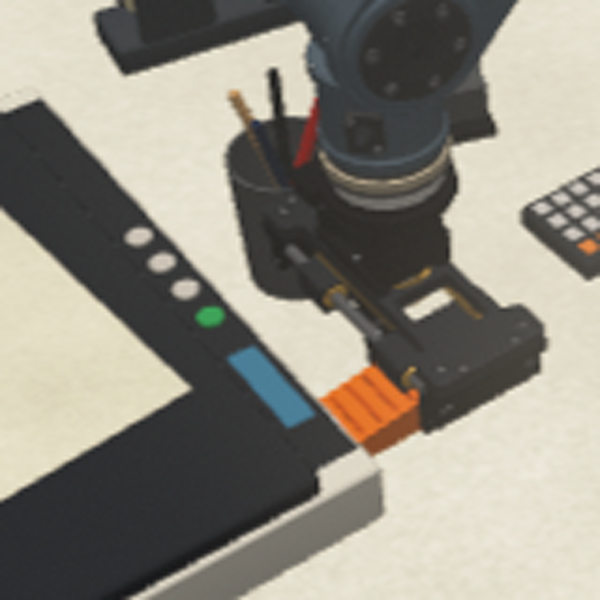

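The scanner corner has risen and the pen cup is untouched. Continuing in small steps and watching the force for the jam.

```bash
python3 -m inch '[{"twist":[0,0,0],"travel":[-0.003,0,0],"gripper":0.03},{"twist":[0,0,0],"travel":[-0.003,0,0],"gripper":0.03}]'; python3 -m inch '[{"twist":[0,0,0],"travel":[-0.003,0,0],"gripper":0.03},{"twist":[0,0,0],"travel":[0,0,0],"gripper":0.03}]'; python3 -m inch '[{"twist":[0,0,0],"travel":[-0.002,0,0],"gripper":0.03},{"twist":[0,0,0],"travel":[0,0,0],"gripper":0.03}]';python3 -m inch '[{"twist":[0,0,0],"travel":[-0.002,0,0],"gripper":0.03},{"twist":[0,0,0],"travel":[0,0,0],"gripper":0.03}]'
```

```text
time_s: 21.6
tcp_pos: [0.6005, -0.0126, 0.004]
tool_rot: [-0.007, 0.017, 1.0, 0.0]
ft_force: [-11.3, -0.6, 12.5]
opening: 0.515
time_s: 21.8
tcp_pos: [0.6046, -0.0128, 0.004]
tool_rot: [-0.006, 0.017, 1.0, 0.0]
ft_force: [-8.6, 0.7, 11.3]
opening: 0.512
time_s: 22.0
tcp_pos: [0.6061, -0.0128, 0.004]
tool_rot: [-0.006, 0.017, 1.0, 0.0]
ft_force: [-10.1, 0.7, 12.4]
opening: 0.514
time_s: 22.2
tcp_pos: [0.6081, -0.0129, 0.004]
tool_rot: [-0.006, 0.017, 1.0, 0.0]
ft_force: [-10.1, -0.0, 11.8]
opening: 0.517
```

```bash
for i in 1; do python3 -m inch '[{"twist":[0,0,0],"travel":[-0.002,0,0],"gripper":0.03},{"twist":[0,0,0],"travel":[0,0,0],"gripper":0.03}]'; python3 -m inch '[{"twist":[0,0,0],"travel":[-0.002,0,0],"gripper":0.03},{"twist":[0,0,0],"travel":[0,0,0],"gripper":0.03}]'; done; python3 -c "
from h import *
go(.614,-.0137,.004,3.1056);im,c=snap('scene','scene9.png')
cv2.imwrite('pics/c13.png',cv2.resize(im[180:340,160:320,::-1],(600,600),interpolation=cv2.INTER_CUBIC))"
```

```text
time_s: 22.4
tcp_pos: [0.6101, -0.013, 0.004]
tool_rot: [-0.006, 0.017, 1.0, 0.0]
ft_force: [-10.0, 0.5, 13.1]
opening: 0.517
time_s: 22.6
tcp_pos: [0.6121, -0.013, 0.004]
tool_rot: [-0.006, 0.017, 1.0, 0.0]
ft_force: [-10.3, 0.5, 12.0]
opening: 0.513
t 22.6 tcp [ 0.6121 -0.013   0.004 ] theta 3.1068 zaxis [-1.250e-02  9.000e-04 -9.999e-01] open 0.513 F [-10.3   0.5  12. ] q [-0.2   0.82  1.59 -0.    0.75 -1.74]
shift tool [-0.0019 -0.0006 -0.    ] rows>= 0.038736379872262965 norm rows 0.040544615076369285
twist [ 0.0005 -0.0125  0.0011] shift after turn [-0.0019 -0.0006 -0.    ]
```

View pics/c13.png

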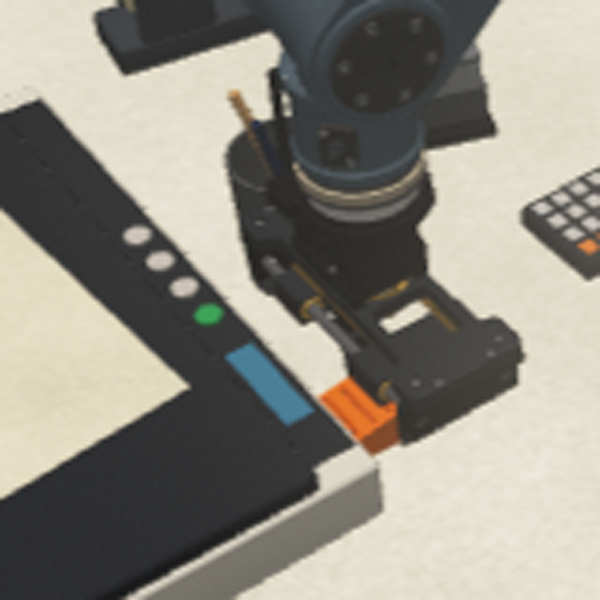

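```bash
python3 -m inch '[{"twist":[0,0,0],"travel":[-0.002,0,0],"gripper":0.03},{"twist":[0,0,0],"travel":[0,0,0],"gripper":0.03}]'; python3 -m inch '[{"twist":[0,0,0],"travel":[-0.002,0,0],"gripper":0.03},{"twist":[0,0,0],"travel":[0,0,0],"gripper":0.03}]'
```

```text
time_s: 22.85
tcp_pos: [0.6139, -0.0131, 0.004]
tool_rot: [-0.006, 0.017, 1.0, 0.0]
ft_force: [-10.4, 1.4, 13.3]
opening: 0.516
time_s: 23.05
tcp_pos: [0.6141, -0.0131, 0.004]
tool_rot: [-0.008, 0.017, 1.0, 0.0]
ft_force: [-13.7, -0.0, 14.6]
opening: 0.514
```

```bash
python3 -m inch '[{"twist":[0,0,0],"travel":[-0.002,0,0],"gripper":0.03},{"twist":[0,0,0],"travel":[0,0,0],"gripper":0.03}]'; python3 -m inch '[{"twist":[0,0,0],"travel":[-0.002,0,0],"gripper":0.03},{"twist":[0,0,0],"travel":[0,0,0],"gripper":0.03}]'
```

```text
time_s: 23.25
tcp_pos: [0.6143, -0.0131, 0.0039]
tool_rot: [-0.01, 0.017, 1.0, 0.001]
ft_force: [-16.3, 0.2, 17.3]
opening: 0.514
time_s: 23.45
tcp_pos: [0.6145, -0.013, 0.0038]
tool_rot: [-0.012, 0.017, 1.0, 0.001]
ft_force: [-18.5, -0.7, 19.6]
opening: 0.515
```

```bash
python3 -m inch '[{"twist":[0,0,0],"travel":[-0.003,0,0],"gripper":0.03},{"twist":[0,0,0],"travel":[0,0,0],"gripper":0.03},{"twist":[0,0,0],"travel":[0,0,0],"gripper":0.03}]'; python3 -m inch '[{"twist":[0,0,0],"travel":[0.004,0,0],"gripper":0.03},{"twist":[0,0,0],"travel":[0.003,0,0],"gripper":0.06},{"twist":[0,0,0],"travel":[0,0,0],"gripper":0.06},{"twist":[0,0,0],"travel":[0,0,0],"gripper":0.06},{"twist":[0,0,0],"travel":[0,0,0],"gripper":0.06},{"twist":[0,0,0],"travel":[0,0,0],"gripper":0.06}]'; python3 -c "
from h import *
go(.56,-.0112,.004,3.1056);im,c=snap('scene','scene10.png')
cv2.imwrite('pics/c14.png',cv2.resize(im[180:340,160:320,::-1],(600,600),interpolation=cv2.INTER_CUBIC))"
```

```text
time_s: 23.75
tcp_pos: [0.615, -0.0129, 0.0036]
tool_rot: [-0.015, 0.017, 1.0, 0.001]
ft_force: [-23.0, -0.6, 20.7]
opening: 0.513
time_s: 24.35
tcp_pos: [0.6216, -0.0142, 0.0036]
tool_rot: [-0.0, 0.018, 1.0, -0.0]
ft_force: [0.3, 0.0, -0.2]
opening: 0.687
t 24.35 tcp [ 0.6216 -0.0142  0.0036] theta 3.1058 zaxis [-7.e-04 -8.e-04 -1.e+00] open 0.687 F [ 0.3  0.  -0.2] q [-0.2   0.82  1.58 -0.    0.74 -1.74]
shift tool [ 0.0616  0.0008 -0.0003] rows>= 1.2329599687893595 norm rows 1.2330780137739674
twist [-0.0008 -0.0007  0.0002] shift after turn [ 0.0616  0.0008 -0.0004]
```

View pics/c14.png

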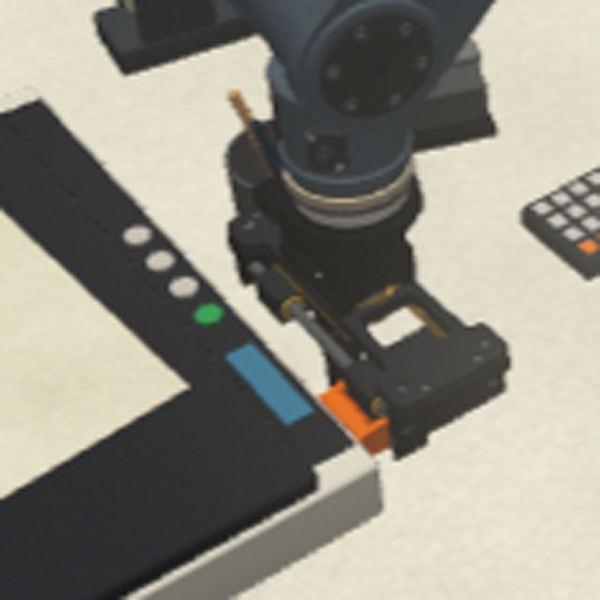

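```bash
python3 -m inch '[{"twist":[0,0,0],"travel":[0.01,0,-0.001],"gripper":0.06},{"twist":[0,0,0],"travel":[0.02,0,0],"gripper":0.06},{"twist":[0,0,0],"travel":[0.02,0,0],"gripper":0.06},{"twist":[0,0,0],"travel":[0.015,0,0],"gripper":0.06},{"twist":[0,0,0],"travel":[0,0,-0.02],"gripper":0.06},{"twist":[0,0,0],"travel":[0,0,-0.04],"gripper":0.06},{"twist":[0,0,0],"travel":[0,0,-0.04],"gripper":0.06},{"twist":[0,0,0],"travel":[0,0,-0.04],"gripper":0.06},{"twist":[0,0,0],"travel":[0,0,-0.04],"gripper":0.06},{"twist":[0,0,0],"travel":[0.02,0,-0.03],"gripper":0.06},{"twist":[0,0,0],"travel":[0.04,0,-0.02],"gripper":0.06},{"twist":[0,0,0],"travel":[0.04,0,0],"gripper":0.06},{"twist":[0,0,0],"travel":[0.02,0,0],"gripper":0.06},{"twist":[0,0,0],"travel":[0,0,0],"gripper":0.06}]'
python3 -c "
from h import *
go(.56,-.0112,.004,3.1056);im,c=snap('scene','scene11.png');snap('top','top11.png')
cv2.imwrite('pics/c15.png',cv2.resize(im[180:340,160:320,::-1],(600,600),interpolation=cv2.INTER_CUBIC))"
```

```text
time_s: 25.8
tcp_pos: [0.4319, -0.0063, 0.235]
tool_rot: [-0.002, 0.018, 1.0, 0.0]
ft_force: [0.9, 0.6, 0.2]
opening: 0.689
t 25.8 tcp [ 0.4319 -0.0063  0.235 ] theta 3.1055 zaxis [-5.e-03  3.e-04 -1.e+00] open 0.689 F [0.9 0.6 0.2] q [-0.27  0.25  1.87 -0.    1.02 -1.81]
shift tool [-0.1294 -0.0003  0.2304] rows>= 4.607205893048758 norm rows 5.284025991389532
twist [ 0.0001 -0.005  -0.0001] shift after turn [-0.1282 -0.0003  0.231 ]
```

View pics/c15.png

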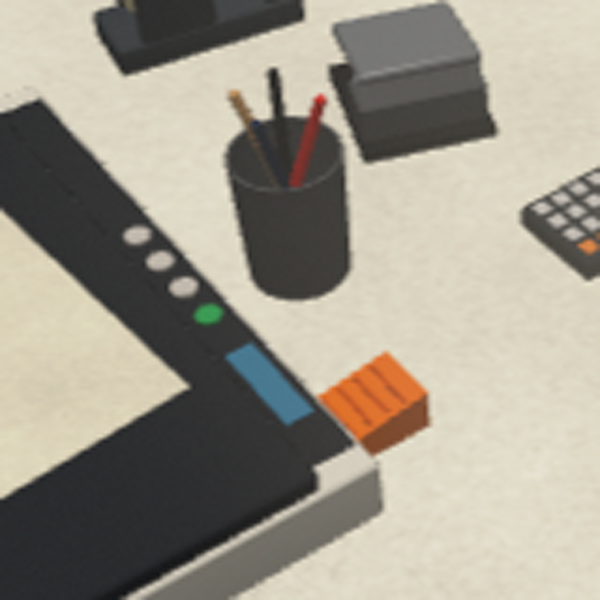

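View pics/top11.png

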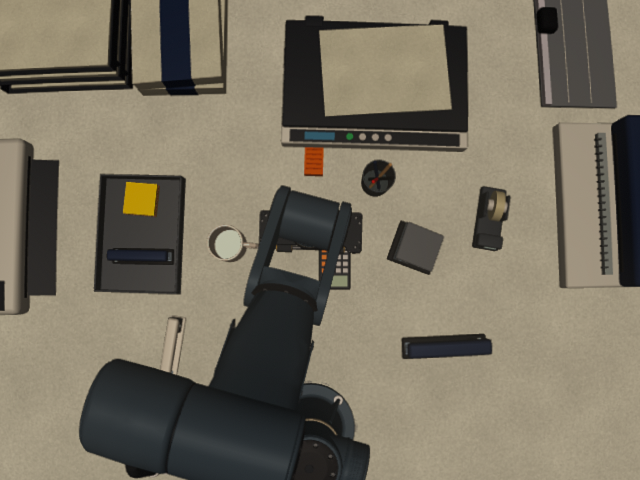

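View pics/scene11.png

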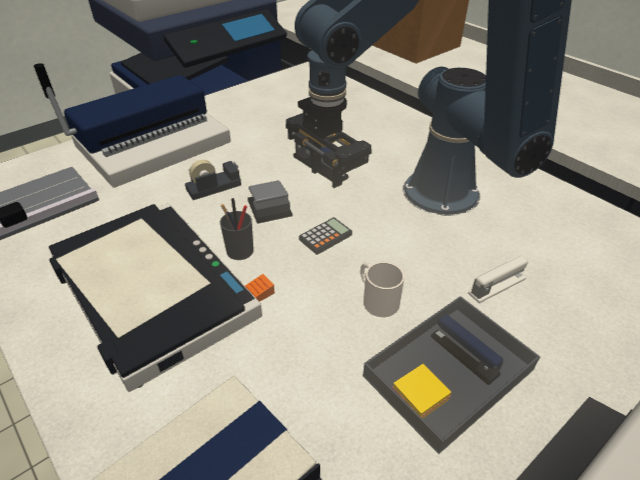

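Run:
```python
from h import *
np.set_printoptions(precision=4,suppress=True)
s,cs=load('scene11.png');t,ct=load('top11.png')
f=lambda p:np.array(p,float)*160/600+[160,180]
H=px2w(cs,f([[388,352],[429,397]]),.029);B=px2w(cs,f([[429,424],[374,455]]),0)
print('heel top',H,'bottom',B)
xs=np.array([np.cos(-.036),np.sin(-.036)]);ys=np.array([-xs[1],xs[0]]);C=np.array([.667,.0595])
for P in (H,B): print('scanner frame',np.c_[(P[:,:2]-C)@xs,(P[:,:2]-C)@ys])
cv2.imwrite('pics/c16.png',cv2.resize(t[120:200,270:350],(600,600),interpolation=cv2.INTER_CUBIC))
# front-left top corner: compare hypotheses in both scene images
for h in (.067,.078): print(h,w2px(cs,[.664 if h<.07 else .667,.0595,h]))
s0,_=load('scene0.png')
cv2.imwrite('pics/c17.png',np.hstack([cv2.resize(q[290:340,230:280],(400,400),interpolation=cv2.INTER_CUBIC) for q in (s0,s)]))
```

```text
heel top [[ 0.5984 -0.0335  0.029 ]
 [ 0.6015  0.0133  0.029 ]] bottom [[0.6001 0.0085 0.    ]
 [0.6404 0.0075 0.    ]]
scanner frame [[-0.0652 -0.0954]
 [-0.0638 -0.0486]]
scanner frame [[-0.065  -0.0534]
 [-0.0247 -0.0529]]
0.067 [[262.2384 299.9275]]
0.078 [[260.6536 297.0924]]
```

View pics/c16.png

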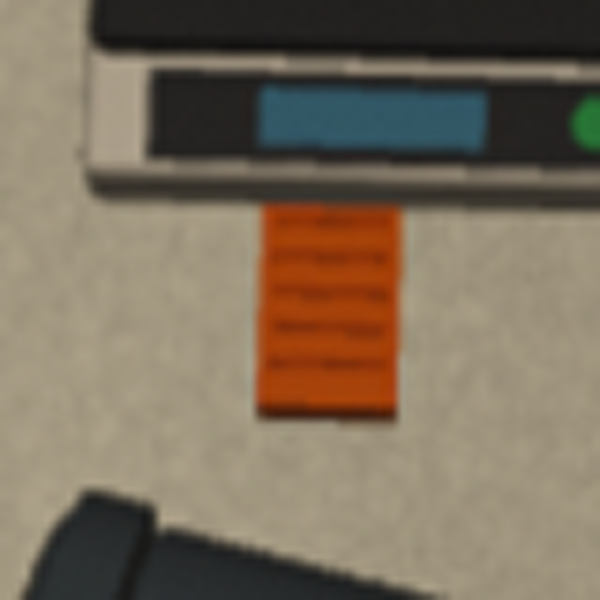

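View pics/c17.png

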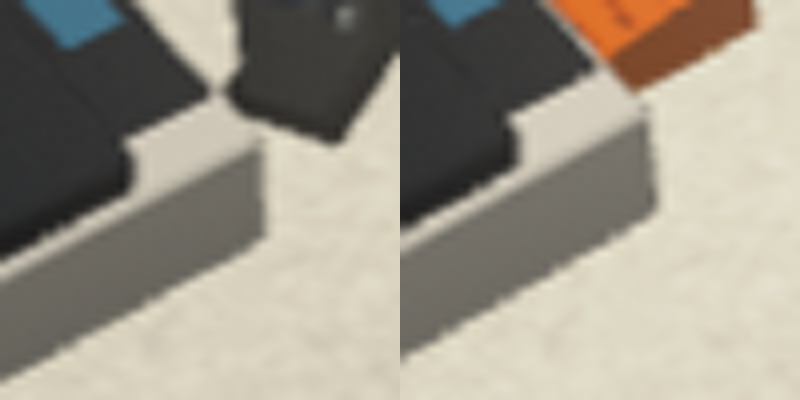

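The heel sticks out 65 mm, which is within 65 to 70, and the wedge's near side is 53 mm in from the left edge against 52.5 planned. The scanner corner rose by about the image shift expected for 10 mm. Everything is released and clear, so I'm handing in.

```bash
python3 -c "
from h import *
print(telemetry.observe()['time_s']);print(ctrl.sign_off())"
```

```text
25.9
the job is handed in; nothing more can be done
None
```

The stapler is in the tray and the scanner stands on the wedge. I handed the job in at 25.9 s with the gripper open and clear of everything.

- **Stapler:** I moved the smaller dark blue one, about 147 mm long. The other blue one measured about 200 mm, and the third was white. It stands on its base in the free part of the tray, clear of the sticky notes.
- **Wedge:** I gripped it, turned it and set it down at the gap, regripped it near the heel, then pushed it in thin end first. It drove at about 9–12 N, then stopped dead at a TCP x of 0.614–0.615 m while the force rose to 23 N, so it is jammed.
- **Last checks:** The heel sticks out 65 mm, at the short end of the expected 65–70 mm. The wedge's centre line is within about 1 mm of the planned line. The scanner's corner rose by roughly the pixel shift that 10 mm of lift should give.
- **Other things:** The pen cup, mug, calculator, hole punch, tape dispenser and notes looked unmoved by eye in the last pictures. The arm partly hides the calculator in the top view, but the scene view shows it in place.

No final check failed. The wrist camera put the stapler about 10 mm further along its own length than the top camera did, which did not affect the grasp.

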